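Balance a guitar neck on the pivoting neck rest

TASK

The guitar neck lying on two blocks has to balance on the pivoting neck rest. Its balance point can only be felt, by small lifts in a light grip; then lift the neck level, clear of the blocks, and lay it gently, fretboard up, in line with and centred across the rest's cork saddle, so that when let go it stays level there by itself. Never let the neck tip steeply, press it hard on the rest or squeeze its lacquer hard, and leave everything else on the bench where it is.

Things in the scene. Friction and masses are not known exactly. Their poses are not given: they have to be found in the camera images.
- neck_mid (a point): Middle of the loose guitar neck's 400 mm fretboard part, half-way up its 21 mm thickness; x runs to the headstock, z up out of the fretboard. Flat underside, frets 11.5 mm above this point. Width 48 mm here, evenly from 54 at the heel end (x -200) to 42 at the nut (x +200). About 0.8 kg; wood and inner rod differ, so its balance point on the centreline cannot be seen: up to 80 mm either side of here
- neck_nut (a point): The white nut at the head end of the fretboard, 200 mm along x from neck_mid, same height and axes. Beyond it the headstock, 135 mm long, 68 wide (106 over the tuner buttons), whose tuners hang 10 mm below the neck's underside. At the other end the heel (neck_mid x -200 to -130) is 5 mm deeper below. Thin lacquer: a grip over 50 N marks it. In a light grip, lifted far off its balance point, it turns in the fingers
- saddle_top (a point): Centre of the cork saddle's flat top on the pivoting neck rest, 120 mm above the bench. Cork 46 mm along its x (the way the neck is to lie, head to either side) and 32 mm across (y), narrower than the neck so that fingers pass on both sides of it; z out of the cork. It tilts with the saddle
- saddle (a joint): Tilt of the saddle (rad) about its y axis, 25 mm below the cork: 0 level, stops at +-0.14, positive lowers its +x end. The pivot is a little stiff: its friction (0.055 N m) holds a neck laid on some 4 mm off its balance point, not one 9 mm off. It starts tilted and follows what is laid on it
- rest: The neck rest, fixed to the bench: dark base plate 100 x 90 x 14 mm, aluminium post 26 mm thick and a fork 28 mm wide carrying the saddle's pivot. Origin under the base's centre, straight below the level saddle's centre; x along the way the neck is to lie
- jig: Plywood board (420 x 90 x 12 mm, fixed) with two wooden blocks topped with cork, on which the neck lies at the start. Origin under the board's centre, x along the board. The blocks are at x -165 and +165, 30 mm long and 62 mm wide, 45 and 50 mm high over the bench; between them the neck's underside is 38 mm clear of the board
- spool: Brass wire spool standing near the neck rest, 38 mm across, 30 mm high (origin under its centre). Leave alone
- polish: Small orange polish pot with steel cap near the neck rest, 52 mm across, 34 mm high (origin under its centre). Leave alone
- spray: Green spray can, 52 mm across, 184 mm high (origin under its centre). Leave alone
- jar: Glass jar with steel cap, 66 mm across, 90 mm high (origin under its centre). Leave alone
- glue: White glue bottle with pointed nozzle, 48 mm across, 140 mm high (origin under its centre). Leave alone
- driver: Orange-handled screwdriver lying on the bench, 190 mm long along its x (origin under its centre). Leave alone
- hammer: Small fret hammer lying on the bench, 250 mm long along its x (origin under its centre). Leave alone
Things that resemble listed ones, but are neither listed nor needed, are in the scene too. Several things have the shape of the rest; the one meant has the colours described above.

How it is judged:
By the outcome, as a careful person would: the job done as asked, in the order asked, and still so for the second after the job is handed in, with the robot touching nothing.
It also fails if it takes over 72 s, if anything falls off the work surface, if the arm or the gripper's body presses on something with over 40 N, if the wrist force passes 120 N, or if a joint passes its speed limit or range.

ROBOT

A 6-joint arm with a two-finger parallel gripper is mounted at the origin on the work surface. World frame = base frame: x ahead of the robot, y to its left, z up, the work surface at z = 0. Lengths are in m, angles in rad, forces in N, time in s.
With the tool pointing down it reaches from about 0.4 to 0.825 m from the base axis. Payload 7 kg.
Tool frame: the origin (TCP) lies midway between the tips of the shut fingers; the grasp point (between the pads) lies 19 mm behind it; z points along the fingers, y is the direction in which the jaws open and shut (so a half turn about z gives the same grasp; the last joint's range is limited). The gripper opens to 88 mm and grips with 3 to 60 N. Pads are 19 mm wide; open, the fingers measure 130 mm over their backs; the gripper's body (78 mm by 193 mm) begins 47 mm behind the grasp point.
Start: joints at [1.533, 0.359, 0.012, 0, -1.224, -0.288], TCP at [0.216, 0.639, 0.227] pointing down, gripper open.
Joint ranges: [-3.07, 3.07], [-1.43, 2.12], [-1.02, 1.25], [-3.03, 1.67], [-3.05, -0], [-3.03, 3.03]. Speed limits (rad/s): [2.39, 2.39, 3.01, 3.14, 3.14, 3.14].

INTERFACE

Orientations are given as a 3x3 rotation matrix whose columns are the frame's x, y, z axes.
In Python, from station import robot gives the robot as it stands. Calls block until the motion is done:
- robot.move_pose(position, orientation): joint-space move of the TCP to a pose.
- robot.move_straight(position, vel=0.15, ori=None): straight line of the TCP; ori=None keeps the orientation; vel is the mean speed in m/s.
- robot.set_joints(angles): joint-space move.
- robot.command_gripper(opening, newtons=None): opening from 0.0 (shut) to 1.0 (fully open); newtons is the grip in N (None keeps the last); returns when the fingers have stopped.
- robot.pause(seconds).
- robot.ik(position, orientation): joint angles nearest the present ones, or None.
- robot.get_obs(): the state.
- robot.camera(name): name is "side" or "top" or "wrist"; returns a dict with "pixels" (420x560x3 uint8, red, green, blue), "mtx" (3x3 intrinsics, pixels), "origin" and "orientation" of the camera in the world. Camera axes: x right, y down, z forward; pixel columns grow to the right and rows downward; lengths in m; the calibration is good to about 2 mm. A picture is of the moment at which its call begins. There is no depth.
A pose or a line that the arm cannot do raises robot.IKError and nothing moves.
- robot.close_job(): hands the job in, once; it reports no verdict.
Trained networks look in a picture, given as the dict that the camera call returned (one of the last four; its "shot" number tells which), for a name from the list of things; names that differ only in an ending like _2 or _b are one class to them, and where a whole thing is asked for, a point or a joint stands for the part that bears it (a point fixed in the world has none). Each returns a list of dicts, best first, with "confidence" (0 to 1); they miss things now and then, are a little off and sometimes report something else, mostly with a low value. They report only what shows in the picture. A call takes as long as a camera call. They do not tell look-alikes from the thing itself.
- robot.look_for(thing, picture): "rect" ([left, top, right, bottom] in pixels, round what is visible of it).
- robot.regions_of(thing, picture): "mask" (420x560 bool, what is visible of it) and "rect" ([left, top, right, bottom] in pixels, round what is visible of it).
- robot.landmark_of(thing, picture): "point" ([column, row] in pixels: a listed point, or the origin of a listed thing).
The state is a dict: "time_s": time; "q": joint angles; "qd": joint speeds; "joint_torque": joint torques, N m; "eef_pos": TCP position; "eef_rot": TCP orientation; "contact_force": force on the tool from outside, world axes, zero at the start; "wrist_torque": the same for the moment, N m; "gripper_width": opening from 0.0 (shut) to 1.0 (fully open).
Only numpy, scipy, OpenCV 4.12 (cv2) and the standard library are available. Lean on these libraries where they do the work, as an engineer would, in place of code of your own. Each camera call takes 0.05 s, during which the arm holds its last target. There are 200 camera calls.

## Working session

There is one attempt and no reset: what is moved stays moved. The work goes in short steps, each a Python script; the robot and the scene stay as the last script left them, time stands still between calls to the robot, and variables do not carry over. Pictures are saved under pics/ and viewed, about 8 in all and at most 12, crops included, and the job is handed in when it is done.

```bash
mkdir -p pics; ls
python3 - <<'E'
from station import robot
import cv2,numpy as np
for n in ("top","side"):
    p=robot.camera(n); cv2.imwrite(f"pics/{n}0.png",p["pixels"][:,:,::-1])
    print(n,np.round(p["mtx"],1).tolist(),np.round(p["origin"],3),np.round(p["orientation"],3).tolist())
    for t in ("neck_mid","neck_nut","saddle_top","rest","jig","spool","polish","spray","jar","glue"):
        print(t,[(np.round(d["point"],1).tolist(),round(d["confidence"],2)) for d in robot.landmark_of(t,p)])
print(robot.get_obs())
E
```

```text
pics
top [[467.6, 0.0, 277.6], [0.0, 467.6, 210.9], [0.0, 0.0, 1.0]] [ 4.950e-01 -1.000e-03  1.906e+00] [[0.014, -0.998, 0.068], [-1.0, -0.013, 0.007], [-0.007, -0.068, -0.998]]
neck_mid [([305.4, 253.1], 0.9)]
neck_nut [([250.6, 262.2], 0.76)]
saddle_top [([256.4, 155.3], 0.61), ([304.7, 152.3], 0.59), ([150.9, 260.2], 0.55), ([288.4, 196.1], 0.52), ([284.9, 197.5], 0.36), ([414.4, 251.6], 0.22)]
rest [([301.2, 156.7], 0.88), ([259.3, 164.0], 0.85), ([287.1, 197.1], 0.83)]
jig [([302.3, 253.1], 0.9)]
spool [([253.3, 196.2], 0.64)]
polish [([324.3, 192.9], 0.54), ([148.8, 260.4], 0.31)]
spray [([151.8, 260.5], 0.5)]
jar [([137.7, 238.9], 0.79)]
glue [([386.4, 210.3], 0.71)]
side [[453.2, 0.0, 280.7], [0.0, 453.2, 212.7], [0.0, 0.0, 1.0]] [-0.18  -0.845  0.918] [[0.733, -0.389, 0.557], [-0.68, -0.412, 0.607], [-0.007, -0.824, -0.567]]
neck_mid [([266.0, 263.3], 0.66)]
neck_nut [([215.6, 235.6], 0.74)]
saddle_top [([303.0, 208.1], 0.57), ([354.5, 189.9], 0.56), ([307.1, 181.4], 0.54), ([152.4, 201.1], 0.27)]
rest [([309.0, 206.0], 0.97), ([350.0, 220.8], 0.88), ([303.5, 239.2], 0.74)]

[... 338 characters left out ...]
687283e-05,
       -1.22411075e+00, -2.88138481e-01]), 'qd': array([-0.00055015,  0.00066656, -0.00217215, -0.00121829, -0.00133437,
       -0.00151246]), 'joint_torque': array([-9.66105908e-04, -5.82405603e+01,  2.93305600e+01,  7.00268582e+00,
        1.23687179e-02, -3.70021121e-05]), 'eef_pos': array([0.21605271, 0.63947664, 0.22658478]), 'eef_rot': array([[ 9.47381432e-01, -3.20106893e-01, -8.23121667e-06],
       [-3.20106893e-01, -9.47381431e-01,  3.55083847e-05],
       [-1.91645805e-05, -3.10051152e-05, -9.99999999e-01]]), 'contact_force': array([0.30817586, 0.06625185, 0.66552393]), 'wrist_torque': array([ 0.03601292,  0.0108915 , -0.0101376 ]), 'gripper_width': 1.0050453451604786}
```

View pics/top0.png

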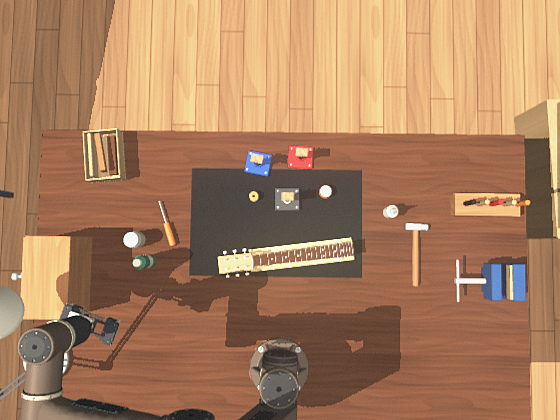

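View pics/side0.png

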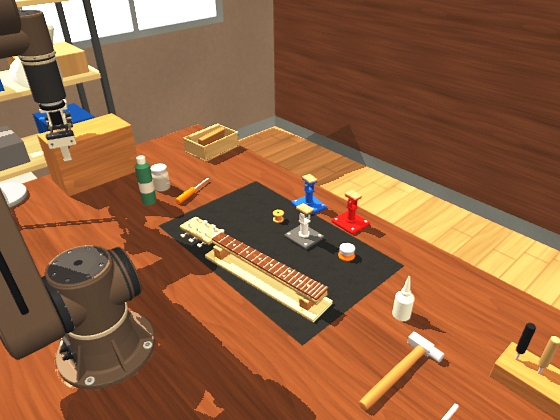

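The meant rest, with the dark base, is at top (287,197) and side (304,238). The spool is at top (253,196) and the polish pot at (324,192), one on each side of the rest. The neck's head points to +y, with neck_mid at top (305,253). Red and blue look-alike rests stand further back. Next I'll compute positions and take a wrist view.

```bash
cat > h.py <<'E'
from station import robot
import numpy as np, cv2
def ray(p,px):
    K=p["mtx"]; d=np.array([(px[0]-K[0,2])/K[0,0],(px[1]-K[1,2])/K[1,1],1.0])
    return np.array(p["orientation"])@d
def at_z(p,px,z):
    d=ray(p,px); o=np.array(p["origin"]); return o+d*(z-o[2])/d[2]
def proj(p,X):
    c=np.array(p["orientation"]).T@(np.array(X)-p["origin"]); u=p["mtx"]@c; return u[:2]/u[2]
def R(yaw):  # tool down, tool x along yaw (neck axis), jaws across
    c,s=np.cos(yaw),np.sin(yaw)
    return np.array([[c,s,0],[s,-c,0],[0,0,-1.0]])
def ft(n=10,dt=.02):
    F=[];T=[]
    for _ in range(n):
        o=robot.get_obs();F.append(o["contact_force"]);T.append(o["wrist_torque"]);robot.pause(dt)
    return np.mean(F,0),np.mean(T,0),np.std(F,0)/n**.5,np.std(T,0)/n**.5
E
python3 - <<'E'
from h import *
H={"neck_mid":.0605,"neck_nut":.0605,"rest":0,"saddle_top":.12,"jig":0,"spool":0,"polish":0,"spray":0,"jar":0,"glue":0}
for n in("top","side"):
    p=robot.camera(n)
    for t,z in H.items():
        print(n,t,[np.round(at_z(p,d["point"],z)[:2],3).tolist() for d in robot.landmark_of(t,p) if d["confidence"]>.5])
E
```

```text
top neck_mid [[0.453, -0.108]]
top neck_nut [[0.416, 0.114]]
top rest [[0.82, 0.086], [0.848, -0.069], [0.685, -0.02]]
top saddle_top [[0.84, -0.074], [0.823, 0.104]]
top jig [[0.44, -0.083]]
top spool [[0.691, 0.127]]
top polish [[0.466, -0.545]]
top spray [[0.427, 0.525]]
top jar [[0.515, 0.582]]
top glue [[0.636, -0.439]]
side neck_mid [[0.451, -0.092]]
side neck_nut [[0.437, 0.122]]
side rest [[0.817, 0.094], [0.851, -0.075], [0.498, -0.032]]
side saddle_top [[0.69, -0.016], [0.819, 0.088]]
side jig [[0.451, -0.094]]
side spool [[0.682, 0.101]]
side polish []
side spray [[0.413, 0.509]]
side jar [[0.501, 0.606]]
side glue [[0.616, -0.439], [0.452, -0.091]]
```

Run:
```python
from h import *
for yaw in (np.radians(98),np.radians(-82)):
    print([None if (q:=robot.ik([x,y,z],R(yaw))) is None else np.round(q,2) for x,y,z in((.6,-.05,.40),(.69,-.02,.13),(.45,-.1,.05),(.45,-.02,.05),(.45,-.17,.05))])
y=np.radians(98) 
import sys
q=[robot.ik([.6,-.05,.40],R(a)) for a in (np.radians(98),np.radians(-82))]
k=int(np.argmin([9 if a is None else abs(a[5]) for a in q])); yaw=[98,-82][k]; print("yaw",yaw)
def rep(tag):
    p=robot.camera("wrist"); cv2.imwrite(f"pics/{tag}.png",p["pixels"][:,:,::-1])
    for t,z in {"neck_mid":.0605,"neck_nut":.0605,"rest":0,"saddle_top":.12,"jig":0,"spool":0,"polish":0}.items():
        print(tag,t,[(np.round(at_z(p,d["point"],z)[:2],4).tolist(),np.round(d["point"]).tolist(),round(d["confidence"],2)) for d in robot.landmark_of(t,p) if d["confidence"]>.3])
robot.move_pose([.6,-.05,.40],R(np.radians(yaw))); rep("w1")
robot.move_pose([.42,-.05,.38],R(np.radians(yaw))); rep("w2")
print(robot.get_obs()["time_s"])
```

```text
[None, array([ 0.25,  0.45, -0.07,  0.  , -1.05,  3.03]), None, array([ 0.4 ,  0.2 , -0.7 ,  0.  , -0.68,  2.89]), None]
[array([ 0.24,  0.18,  0.15,  0.  , -1.54, -0.1 ]), array([ 0.25,  0.45, -0.07,  0.  , -1.05, -0.11]), array([ 0.21,  0.21, -0.68,  0.  , -0.68, -0.07]), array([ 0.4 ,  0.2 , -0.7 ,  0.  , -0.68, -0.26]), array([ 0.05,  0.24, -0.63,  0.  , -0.7 ,  0.09])]
yaw -82
w1 neck_mid [([0.4478, -0.089], [390.0, 144.0], 0.65)]
w1 neck_nut [([0.4198, 0.1164], [377.0, 278.0], 0.63)]
w1 rest [([0.8533, -0.0713], [116.0, 114.0], 0.79), ([0.6779, -0.0168], [226.0, 165.0], 0.73), ([0.8246, 0.1021], [132.0, 222.0], 0.57), ([0.6887, 0.004], [218.0, 176.0], 0.52)]
w1 saddle_top [([0.8222, 0.0928], [99.0, 246.0], 0.94), ([0.8488, -0.0745], [76.0, 115.0], 0.82), ([0.6735, -0.0236], [217.0, 176.0], 0.67)]
w1 jig [([0.4476, -0.0822], [377.0, 144.0], 0.91)]
w1 spool [([0.686, 0.1174], [214.0, 242.0], 0.56)]
w1 polish []
w2 neck_mid [([0.4473, -0.0871], [262.0, 129.0], 0.76)]
w2 neck_nut [([0.425, 0.1142], [260.0, 267.0], 0.58)]
w2 rest [([0.6731, -0.0242], [111.0, 146.0], 0.86), ([0.8276, 0.1045], [13.0, 213.0], 0.76)]
w2 saddle_top [([0.6735, -0.0295], [64.0, 155.0], 0.92), ([0.448, -0.0901], [259.0, 130.0], 0.59)]
w2 jig []
w2 spool [([0.6829, 0.1139], [104.0, 230.0], 0.77)]
w2 polish [([0.7029, -0.1795], [90.0, 32.0], 0.88)]
6.5917
```

View pics/w1.png

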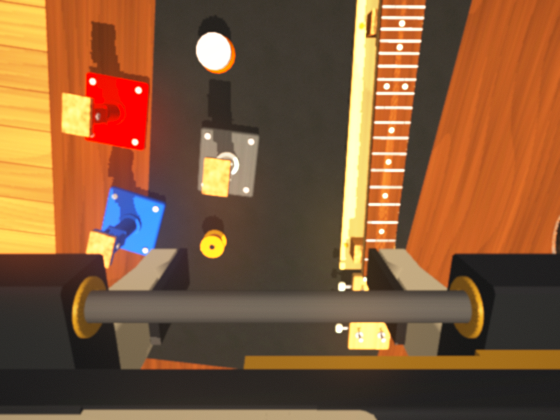

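Run:
```python
from h import *
y=np.radians(-82)
robot.move_pose([.66,.06,.32],R(y)); p=robot.camera("wrist"); print(np.round(p["origin"],3),np.round(p["orientation"],2).tolist(),p["mtx"][0])
cv2.imwrite("pics/w3.png",p["pixels"][:,:,::-1]); np.save("w3.npy",p,allow_pickle=True)
for t,z in {"rest":0,"saddle_top":.12}.items(): print(t,[(np.round(at_z(p,d["point"],z)[:2],4).tolist(),np.round(d["point"]).tolist(),round(d["confidence"],2)) for d in robot.landmark_of(t,p)])
robot.move_pose([.45,.04,.30],R(y)); p=robot.camera("wrist")
cv2.imwrite("pics/w4.png",p["pixels"][:,:,::-1]); np.save("w4.npy",p,allow_pickle=True)
for t in ("neck_mid","neck_nut"): print(t,[(np.round(at_z(p,d["point"],.0605)[:2],4).tolist(),np.round(d["point"]).tolist(),round(d["confidence"],2)) for d in robot.landmark_of(t,p)])
a=cv2.imread("pics/w3.png");b=cv2.imread("pics/w4.png")
cv2.imwrite("pics/w34.png",np.vstack([a[:300],b[:300]]))
print(robot.get_obs()["time_s"])
```

```text
[ 0.67  -0.016  0.479] [[-0.99, -0.13, -0.04], [-0.14, 0.95, 0.29], [-0.0, 0.29, -0.96]] [353.25679992   0.         277.4028609 ]
rest [([0.6756, -0.0232], [275.0, 94.0], 0.91), ([0.8272, 0.1017], [153.0, 173.0], 0.72)]
saddle_top [([0.8267, 0.099], [115.0, 192.0], 0.93), ([0.8471, -0.073], [94.0, 8.0], 0.71), ([0.6749, -0.0273], [275.0, 88.0], 0.6)]
neck_mid [([0.4508, -0.0855], [295.0, 52.0], 0.79)]
neck_nut [([0.4251, 0.1148], [290.0, 234.0], 0.59)]
8.8
```

View pics/w34.png

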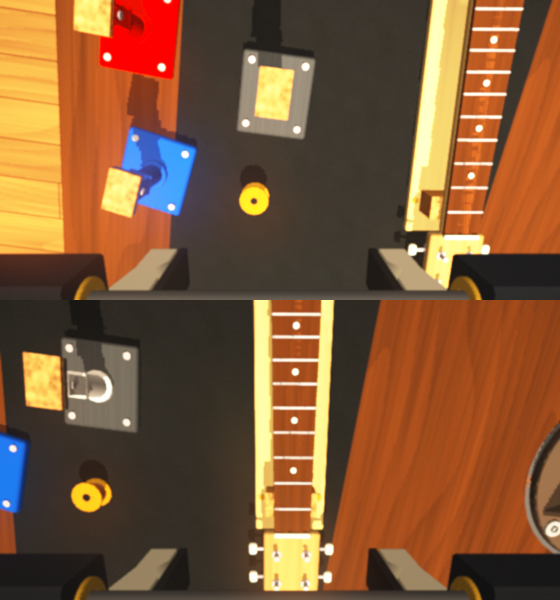

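Rest: base screws at about (251,59), (307,67), (241,124) and (297,131), with the cork at (274,92). Neck: fretboard at columns 272–320, nut at about (290,237). Next I'll refine these numerically.

Run:
```python
from h import *
p=np.load("w3.npy",allow_pickle=True).item(); im=p["pixels"].astype(int)
# screws: subpixel centroid
g=im.min(2); S=[]
for c,r in((251,59),(307,67),(241,124),(297,131)):
    w=g[r-6:r+7,c-6:c+7]; m=np.clip(w-150,0,None); yy,xx=np.mgrid[r-6:r+7,c-6:c+7]
    S.append(((m*xx).sum()/m.sum(),(m*yy).sum()/m.sum()))
W=np.array([at_z(p,s,.0155)[:2] for s in S]); print(np.round(S,1).tolist(),np.round(W,4).tolist())
print("rest centre",W.mean(0), "d",np.linalg.norm(W[0]-W[2]),np.linalg.norm(W[1]-W[3]),np.linalg.norm(W[0]-W[1]))
v=(W[2]-W[0])+(W[3]-W[1]); u=(W[0]-W[1])+(W[2]-W[3]); print("yaw",np.degrees(np.arctan2(v[1],v[0])),np.degrees(np.arctan2(u[1],u[0]))+90)
sub=im[50:135,236:312]; m=((sub[:,:,0]>190)&(sub[:,:,0]-sub[:,:,2]>50)).astype(np.uint8); k=cv2.connectedComponentsWithStats(m)
i=1+np.argmax(k[2][1:,4]); (c,wh,a)=cv2.minAreaRect(np.argwhere(k[1]==i)[:,::-1].astype(np.float32)); print("cork",np.array(c)+[236,50],wh,a, at_z(p,np.array(c)+[236,50],.12))
p=np.load("w4.npy",allow_pickle=True).item(); im=p["pixels"].astype(int)
print([im[60,c].tolist() for c in (255,262,268,270,272,274,276,280,316,318,320,322,325,330)])
L=[];Rr=[]
for r in range(5,225):
    row=im[r]; b=(row[:,0]<190)&(row[:,0]>70)&(row[:,0]-row[:,2]>35)&(row[:,1]<110)
    c=np.where(b[262:335])[0]+262
    if len(c)>25: L.append((r,c[0]-.5)); Rr.append((r,c[-1]+.5))
L=np.array(L);Rr=np.array(Rr)
def rob(a):
    for _ in range(5):
        f=np.polyfit(a[:,0],a[:,1],1); e=abs(a[:,1]-np.polyval(f,a[:,0])); a=a[e<max(1,2*np.median(e))]
    return f
fl,fr=rob(L),rob(Rr)
for r in (10,120,220):
    A=at_z(p,(np.polyval(fl,r),r),.071);B=at_z(p,(np.polyval(fr,r),r),.071); print(np.round((A+B)/2,4)[:2],np.linalg.norm(A-B))
A,B=[(at_z(p,(np.polyval(fl,r),r),.071)+at_z(p,(np.polyval(fr,r),r),.071))/2 for r in(10,220)]
print("neck yaw",np.degrees(np.arctan2((B-A)[1],(B-A)[0])))
print(im[225:245,285:295,:].mean((1)).astype(int).tolist())
```

```text
[[251.5, 59.1], [305.2, 66.3], [244.8, 122.7], [296.5, 129.3]] [[0.7089, -0.0595], [0.6429, -0.0605], [0.7085, 0.0166], [0.6418, 0.0156]]
rest centre [ 0.67553365 -0.02196772] d 0.07613337829922123 0.0760668116367565 0.06601668936898056
yaw 90.57417403043694 90.84224223407493
cork [273.4384613   92.99230957] (36.09410858154297, 52.21862030029297) 7.125016689300537 [ 0.67546471 -0.02256652  0.12      ]
[[255, 240, 128], [255, 253, 167], [255, 253, 163], [245, 220, 111], [232, 196, 158], [254, 248, 238], [254, 248, 238], [253, 246, 234], [253, 249, 237], [253, 243, 195], [255, 251, 156], [255, 250, 153], [255, 247, 146], [252, 214, 109]]
[ 0.4531 -0.1226] 0.05272568971807788
[ 0.4368 -0.0188] 0.05427243623727212
[0.4192 0.0926] 0.05593342210632414
neck yaw 98.95574711617809
[[171, 85, 35], [171, 86, 35], [172, 86, 35], [172, 86, 35], [172, 86, 35], [167, 84, 33], [154, 79, 33], [156, 99, 59], [220, 188, 140], [254, 252, 231], [255, 255, 253], [255, 255, 254], [255, 254, 249], [255, 248, 198], [255, 241, 134], [255, 239, 121], [255, 240, 121], [255, 240, 122], [255, 240, 122], [255, 240, 122]]
```

Run:
```python
from h import *
p=np.load("w4.npy",allow_pickle=True).item(); im=p["pixels"].astype(int)
m=(im[:,:,2]>200).astype(np.uint8); m[:,:255]=0;m[:,340:]=0;m[245:]=0
n,l,st,ce=cv2.connectedComponentsWithStats(m); C=[]
for i in range(1,n):
    if st[i,2]>25 and st[i,3]<12:
        z=.072
        A=at_z(p,(st[i,0]-.0,ce[i][1]),z);B=at_z(p,(st[i,0]+st[i,2],ce[i][1]),z);c=at_z(p,ce[i],z); C.append(c[:2]); print(st[i],np.round(ce[i],1),np.round(c[:2],4),round(np.linalg.norm(A-B),4))
C=np.array(C); vx,vy,x0,y0=cv2.fitLine(C.astype(np.float32),cv2.DIST_HUBER,0,.01,.01).ravel()
print(np.degrees(np.arctan2(vy,vx)),x0,y0)
```

```text
[273  13  48   2  95] [296.3  13.5] [ 0.4548 -0.1191] 0.0471
[274  36  45   2  89] [296.   36.5] [ 0.4519 -0.0987] 0.0449
[273  59  45   2  90] [295.   59.5] [ 0.4496 -0.0775] 0.0457
[282  83  35   2  53] [301.9  83.3] [ 0.4391 -0.0558] 0.0362
[274 107  42   2  83] [294.7 107.5] [ 0.4427 -0.031 ] 0.0443
[275 182  37   2  39] [292.3 182.9] [0.4331 0.0499] 0.0415
[279 208  31   2  44] [292.3 208.7] [0.4284 0.0798] 0.0355
[274 234  36   5 160] [292.4 235.8] [0.4233 0.1126] 0.0422
-82.67371 0.44036174 -0.017468933
```

```bash
cat >> h.py <<'E'
MID=np.array([.4494,-.0857]); NY=np.radians(97.5); HD=np.array([np.cos(NY),np.sin(NY)])
ZG=.0415
def P(s,z,off=0): return np.array([*(MID+s*HD),z])
def an(f0,f1,hd=HD):
    F=f1[0]-f0[0];T=f1[1]-f0[1]; n=np.array([hd[1],-hd[0],0]); a=np.array([*hd,0])
    return dict(F=np.round(F,2),Tpitch=round(float(T@n),4),Troll=round(float(T@a),4),d=round(float(-T@n/-F[2]),4),err=round(float(f1[3].max()),4))
E
python3 - <<'E'
from h import *
Rn=R(NY-np.pi)
robot.move_pose(P(0,.16),Rn); robot.move_straight(P(0,ZG),.12)
f0=ft(); print(np.round(f0[0],2),np.round(f0[1],3))
robot.command_gripper(0.0,15); robot.pause(.2); f=ft(); print("gripped",an(f0,f),robot.get_obs()["gripper_width"]*88)
robot.move_straight(P(0,ZG+.003),.02); robot.pause(.3); print("3mm",an(f0,ft()))
robot.move_straight(P(0,ZG+.006),.02); robot.pause(.3); print("6mm",an(f0,ft()))
o=robot.get_obs();print(np.round(o["eef_pos"],4),o["time_s"])
p=robot.camera("side"); cv2.imwrite("pics/l1.png",cv2.resize(p["pixels"][180:330,160:360,::-1],None,fx=3,fy=3))
E
```

```text
[-0.02  0.01 -0.06] [ 0.07  -0.029 -0.012]
gripped {'F': array([ 2.09, -0.76, -1.47]), 'Tpitch': -0.3145, 'Troll': -0.7273, 'd': 0.2143, 'err': 0.0175} 47.689900149617515
3mm {'F': array([-0.43, -0.11, -6.52]), 'Tpitch': -0.0701, 'Troll': 0.1278, 'd': 0.0108, 'err': 0.0105}
6mm {'F': array([ 0.49, -0.74, -6.72]), 'Tpitch': -0.2314, 'Troll': -0.0774, 'd': 0.0344, 'err': 0.0097}
[ 0.4495 -0.0857  0.0475] 13.5
```

Run:
```python
from h import *
f0=(np.array([-.02,.01,-.06]),np.array([.07,-.029,-.012]))
f=ft(40,.02); print(an(f0,f),np.round(f[2],3),np.round(f[3],4),np.round(f[1],3))
p=robot.camera("wrist");cv2.imwrite("pics/l1w.png",p["pixels"][:,:,::-1])
print(robot.get_obs()["time_s"])
```

```text
{'F': array([ 0.39, -0.46, -6.66]), 'Tpitch': -0.2136, 'Troll': -0.1185, 'd': 0.0321, 'err': 0.0062} [0.068 0.077 0.067] [0.0049 0.0062 0.0053] [-0.126 -0.174 -0.052]
14.2667
```

View pics/l1.png

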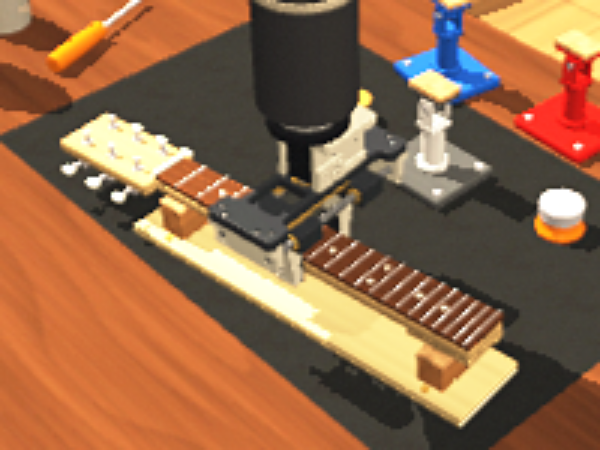

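The crop shows the heel lifted off its block and the head still on its own block, so the balance point is toward the head, roughly +30 to +50 mm. I'll regrip at +40 mm.

```bash
cat >> h.py <<'E'
def regrip(s_old,s,N=15,lift=.006):
    Rn=R(NY-np.pi)
    robot.move_straight(P(s_old,ZG),.03); robot.command_gripper(1.0); robot.pause(.1)
    robot.move_straight(P(s,ZG),.08); robot.pause(.3)
    f0=ft(25); print("f0",np.round(f0[0],2),np.round(f0[1],3))
    robot.command_gripper(0.0,N); robot.pause(.1); robot.move_straight(P(s,ZG+lift),.02); robot.pause(.4)
    f=ft(30); print(s,an(f0,f),np.round(f[2],3)); return f0,f
E
python3 - <<'E'
from h import *
regrip(0,.04)
o=robot.get_obs(); print(o["gripper_width"]*88,np.round(o["eef_pos"],4),o["time_s"])
p=robot.camera("side"); cv2.imwrite("pics/l2.png",cv2.resize(p["pixels"][180:330,160:360,::-1],None,fx=3,fy=3))
E
```

```text
f0 [ 0.08 -0.05 -0.15] [ 0.084 -0.032 -0.   ]
0.04 {'F': array([-0.01,  0.09, -7.48]), 'Tpitch': 0.0612, 'Troll': -0.0146, 'd': -0.0082, 'err': 0.0061} [0.097 0.068 0.077]
47.21672166474116 [ 0.4442 -0.046   0.0475] 19.1167
```

Run:
```python
from h import *
regrip(.04,.032,N=20,lift=.012)
f=ft(30);print(np.round(f[0],3),np.round(f[1],4))
o=robot.get_obs(); print(o["gripper_width"]*88,np.round(o["eef_pos"],4),o["time_s"])
p=robot.camera("side"); c=cv2.resize(p["pixels"][180:330,160:360,::-1],None,fx=3,fy=3); cv2.imwrite("pics/l3.png",c)
```

```text
f0 [-0.16  0.07  0.01] [ 0.064 -0.032 -0.005]
0.032 {'F': array([ 0.23, -0.16, -7.79]), 'Tpitch': 0.0284, 'Troll': -0.0025, 'd': -0.0037, 'err': 0.007} [0.104 0.09  0.087]
[-0.072 -0.072 -7.802] [ 0.0885 -0.0437  0.0032]
47.15033777965806 [ 0.4452 -0.054   0.0535] 24.4333
```

View pics/l3.png

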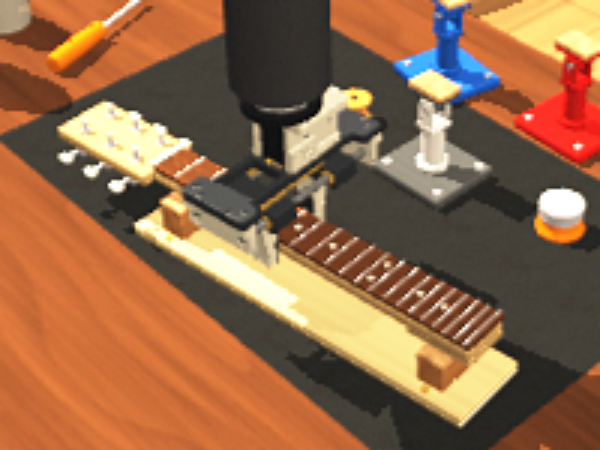

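Both ends are clear of the blocks, and W ≈ 7.8 N. The two grips agree on the balance point: s ≈ +30 mm, which is 2 mm heelward of the present grip. I'll cross-check the rest centre in the earlier w4 picture and the top view, at no extra robot time.

Run:
```python
from h import *
p=np.load("w4.npy",allow_pickle=True).item(); im=p["pixels"].astype(int); g=im.min(2); S=[]
for c,r in((67,44),(127,56),(72,115),(127,122)):
    w=g[r-6:r+7,c-6:c+7]; m=np.clip(w-150,0,None); yy,xx=np.mgrid[r-6:r+7,c-6:c+7]
    S.append(((m*xx).sum()/m.sum(),(m*yy).sum()/m.sum()))
W=np.array([at_z(p,s,.0155)[:2] for s in S]); print(np.round(S,1).tolist(),np.round(W,4).tolist(),W.mean(0))
t=robot.camera("top"); i=t["pixels"].astype(int)
print(np.round([proj(t,[.6755+a,-.022+b,.014]) for a in(-.045,.045) for b in(-.05,.05)],1).tolist())
sub=i[180:216,270:304].max(2); 
print(sub[::2,::2])
```

```text
[[68.7, 47.5], [126.3, 55.5], [71.5, 115.2], [126.1, 122.0]] [[0.7093, -0.0601], [0.6431, -0.0606], [0.7083, 0.0164], [0.6422, 0.0153]] [ 0.67572471 -0.02223785]
[[298.6, 209.6], [273.9, 209.2], [298.8, 187.5], [274.2, 187.2]]
[[ 83  83  87  86  83  91  86  93  84  94  89  88  88  86  87  89  89]
 [ 87  88  85  87  86  87  87  86  90  86  88  85  88  89  88  86  88]
 [ 83  85  84  86  85  86  84  88  84  89  87  86  86  87  89  82  92]
 [ 85  81  82  81  87  85  86  82  83  87  84  87  86  84  87  90  79]
 [ 84  83  79 115 109 116 114 112 113 113 113 117 121 118 123  75  87]
 [ 79  81  73 169 231 137 139 137 137 138 137 141 136 255 152  66  86]
 [ 79  84  70 137 142 131 244 255 253 242 242 255 142 176 124  68  75]
 [ 81  83  69 144 142 125 254 248 247 248 247 254 131 100 106  68  72]
 [ 82  85  67 145 141 128 251 247 246 247 246 255 112 101 107  73  75]
 [ 76  79  65 142 137 127 253 248 244 246 248 255 108  98 104  68  68]
 [ 80  78  72 143 141 133 241 249 214 208 244 248 126 126 137  70  85]
 [ 82  78  67 144 143 140 136 251 255 248 166 136 142 143 150  59  82]
 [ 80  85  68 142 139 139 139 132 122 127 136 139 137 137 148  64  85]
 [ 81  85  64 163 230 137 141 142 143 139 145 142 138 255 151  61  80]
 [ 83  82  70 133 197 138 138 142 140 140 142 143 139 227 148  62  80]
 [ 78  79  75  98  98  97 101  98 100  99  96  93  90  89  96  81  80]
 [ 79  80  78  80  81  77  80  80  78  86  79  80  84  78  83  74  82]
 [ 77  83  83  83  77  83  78  81  80  81  77  79  83  77  82  76  83]]
```

```bash
cat >> h.py <<'E'
RC=np.array([.675,-.0228]); RY=np.radians(90.7); RH=np.array([np.cos(RY),np.sin(RY)])
TG=RC+.002*RH
E
python3 - <<'E'
from h import *
robot.command_gripper(0.0,25)
robot.move_straight(P(.032,.19),.1)
robot.move_straight([*TG,.19],.12,ori=R(RY-np.pi))
robot.move_straight([*TG,.135],.06); robot.pause(.2)
f=ft(15); print(np.round(f[0],2),np.round(f[1],3))
o=robot.get_obs(); print(o["gripper_width"]*88,np.round(o["eef_pos"],4),o["time_s"])
p=robot.camera("side"); a=cv2.resize(p["pixels"][120:270,200:400,::-1],None,fx=2.8,fy=2.8)
q=robot.camera("wrist")["pixels"][:,:,::-1]; cv2.imwrite("pics/c1.png",np.vstack([a,q[:180]]))
E
```

```text
[-0.03 -0.14 -7.63] [ 0.084 -0.048 -0.008]
47.224232863477866 [ 0.675  -0.0208  0.1351] 29.8667
```

View pics/c1.png

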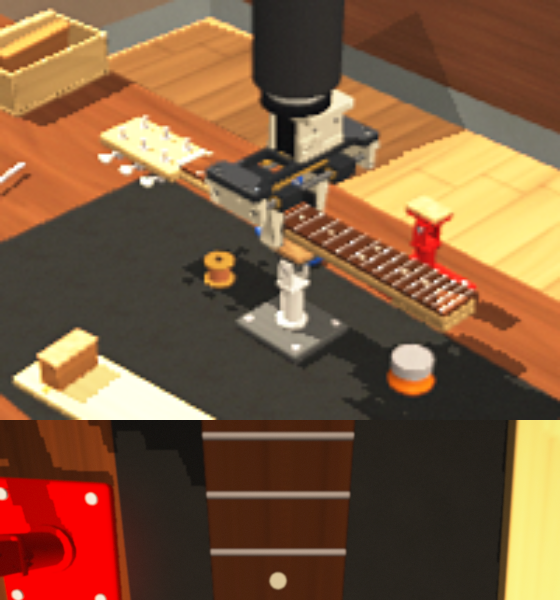

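Neck is level above the saddle and centred over the post. I'll lower it while feeling the force.

Run:
```python
from h import *
robot.move_straight([*TG,.117],.04); robot.pause(.1)
z=.117
while z>.1085:
    robot.move_straight([*TG,z],.01); robot.pause(.12); f=ft(6,.015)
    print(round(z,4),np.round(f[0],2),np.round(f[1],3))
    if f[0][2]>-2.5: break
    z-=.0006
o=robot.get_obs(); print(np.round(o["eef_pos"],4),o["time_s"])
```

```text
0.117 [-0.03  0.12 -7.92] [ 0.1   -0.049 -0.003]
0.1164 [ 0.07  0.08 -7.69] [ 0.108 -0.048  0.   ]
0.1158 [-0.19  0.14 -8.22] [ 0.092 -0.064 -0.006]
0.1152 [-0.2   0.28 -7.75] [ 0.096 -0.072  0.008]
0.1146 [ 0.25 -0.47 -7.39] [ 0.099 -0.057 -0.004]
0.114 [-0.23 -0.12 -7.65] [ 0.085 -0.048  0.015]
0.1134 [ 0.2  -0.13 -7.67] [ 0.09  -0.062 -0.017]
0.1128 [-0.16  0.09 -7.6 ] [ 0.091 -0.059  0.006]
0.1122 [ 0.13  0.24 -7.59] [ 0.103 -0.035 -0.009]
0.1116 [-0.02  0.04 -6.53] [ 0.236 -0.055 -0.008]
0.111 [-2.3   1.48  0.81] [0.762 0.901 0.002]
[ 0.6752 -0.0207  0.1115] 35.8
```

Run:
```python
from h import *
from station import robot
f=ft(10); print(np.round(f[0],2),np.round(f[1],3))
robot.command_gripper(0.0,4); robot.pause(.4); f=ft(10); print("light",np.round(f[0],2),np.round(f[1],3))
p=robot.camera("side"); a=cv2.resize(p["pixels"][140:240,220:380,::-1],None,fx=3.5,fy=3.5)
robot.command_gripper(0.66,4); robot.pause(.6); f=ft(10); print("open",np.round(f[0],2),np.round(f[1],3))
p=robot.camera("side"); b=cv2.resize(p["pixels"][140:220,220:380,::-1],None,fx=3.5,fy=3.5,interpolation=cv2.INTER_CUBIC)
cv2.imwrite("pics/r1.png",np.vstack([a[:300],b])); 
o=robot.get_obs(); print(o["gripper_width"]*88,np.round(o["eef_pos"],4),o["time_s"])
```

```text
[-2.6   1.61  1.87] [ 8.66e-01  1.05e+00 -1.00e-03]
light [-3.48  1.26  5.4 ] [ 0.499  1.216 -0.04 ]
open [-0.11  0.08 -0.15] [ 0.06  -0.045  0.014]
57.92503585062925 [ 0.675  -0.0208  0.111 ] 38.0917
```

View pics/r1.png

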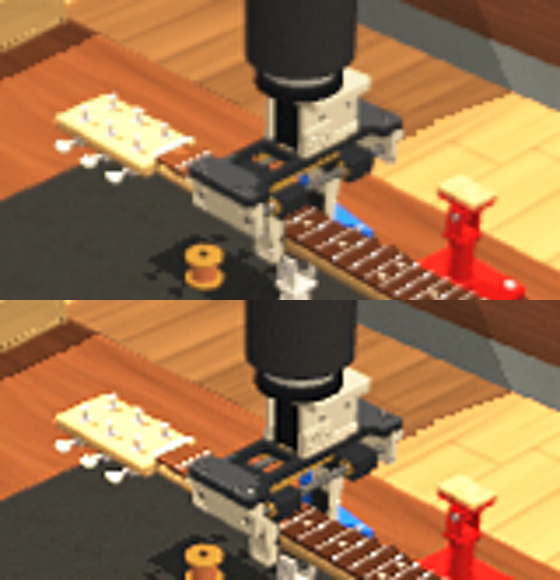

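Released: finger force is near zero and the headstock didn't shift. I'll open fully, retreat straight up, and check the level against a projected outline.

Run:
```python
from h import *
robot.command_gripper(1.0); robot.pause(.2)
robot.move_straight([*TG,.23],.1)
robot.move_pose([.50,.2,.36],R(np.radians(-82))); robot.pause(.2)
p=robot.camera("side"); im=p["pixels"][:,:,::-1].copy()
cen=TG-.032*RH   # neck_mid
n=np.array([RH[1],-RH[0]])
def pt(s,w,z,t): return proj(p,[*(cen+s*RH+w*n),z-(s-.03)*np.tan(t)])
K=4; x0,y0=200,120; big=cv2.resize(im[y0:y0+150,x0:x0+200],None,fx=K,fy=K,interpolation=cv2.INTER_CUBIC)
for t,col in((0,(0,255,0)),(.05,(0,0,255)),(-.05,(255,0,0))):
    q=[pt(s,w,.141,t) for s,w in((-.2,-.027),(.2,-.021),(.2,.021),(-.2,.027))]
    cv2.polylines(big,[np.round((np.array(q)-[x0,y0]+.5)*K).astype(np.int32)],True,col,1)
cv2.imwrite("pics/e1.png",big)
w=robot.camera("wrist"); cv2.imwrite("pics/e1w.png",w["pixels"][:,:,::-1])
print(robot.get_obs()["time_s"],np.round(robot.get_obs()["contact_force"],2))
for t in("neck_mid","neck_nut"):
    for c,z in((p,.1305),(w,.1305)): print(t,[(np.round(at_z(c,d["point"],z)[:2],4).tolist(),round(d["confidence"],2)) for d in robot.landmark_of(t,c)], np.round(cen,4),np.round(cen+.2*RH,4))
```

```text
41.8417 [ 0.12 -0.59  0.63]
neck_mid [([0.6754, -0.0592], 0.74), ([0.5042, -0.4902], 0.7)] [ 0.6754 -0.0528] [0.6729 0.1472]
neck_mid [] [ 0.6754 -0.0528] [0.6729 0.1472]
neck_nut [([0.5554, -0.0248], 0.64), ([0.6879, 0.1731], 0.61)] [ 0.6754 -0.0528] [0.6729 0.1472]
neck_nut [] [ 0.6754 -0.0528] [0.6729 0.1472]
```

View pics/e1.png

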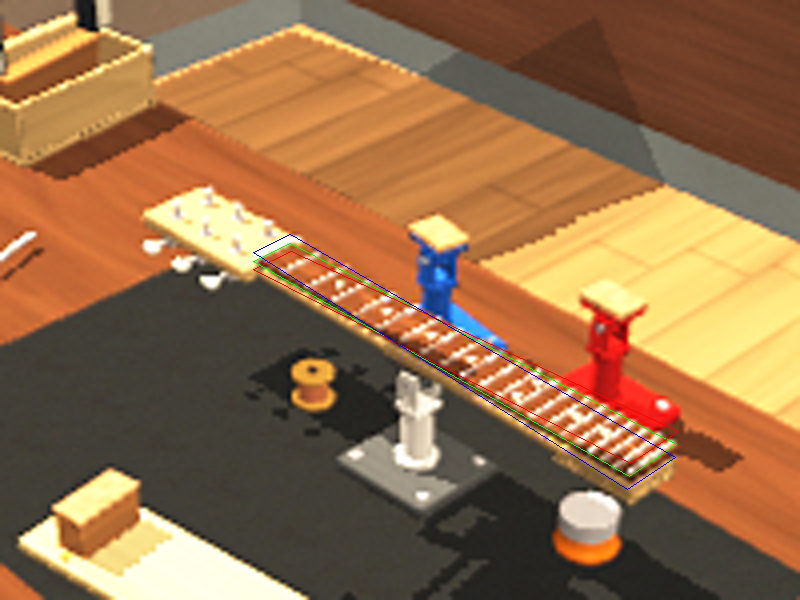

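Run:
```python
from h import *
p=robot.camera("side"); im=p["pixels"].astype(float)
cen=TG-.032*RH; n=np.array([RH[1],-RH[0]])
from scipy.optimize import least_squares
# front edge (towards robot, -x => w=-): brown fretboard (low G) above, cream side below
G=im[:,:,1]; obs=[]
for s in np.linspace(-.17,.17,60):
    w=-(.024-.03*s/2)
    c,r=proj(p,[*(cen+s*RH+w*n),.141]); ci=int(round(c)); 
    rows=np.arange(int(r)-4,int(r)+7); g=G[rows,ci]; d=np.diff(g); k=int(np.argmax(d))
    if d[k]>20:
        obs.append((ci,rows[k]+.5,s))
obs=np.array(obs); print(len(obs))
def res(v):
    o=[]
    for ci,rr,s in obs:
        w=-(.024-.03*s/2); yawn=v[2]
        X=[*(cen+s*RH+(w+v[2]*s)*n),.141+v[1]-(s-.03)*v[0]]
        c,r=proj(p,X); X2=[*(cen+(s+.001)*RH+(w+v[2]*s)*n),.141+v[1]-(s+.001-.03)*v[0]]; c2,r2=proj(p,X2)
        o.append(rr-(r+(r2-r)/(c2-c)*(ci-c)))
    return np.array(o)
for y in(-.01,0,.01):
    f=least_squares(lambda u:res([u[0],u[1],y]),[0,0],loss="soft_l1",f_scale=.5); print("yaw",y,"tilt,dz",np.round(f.x,4),"rms",np.median(abs(res([*f.x,y]))))
b=p["pixels"][140:260,200:390,::-1]; cv2.imwrite("pics/e2.png",cv2.resize(b,None,fx=4,fy=4,interpolation=cv2.INTER_CUBIC))
# top view: lateral & yaw check via fret line landmark
t=robot.camera("top")
for nme in("neck_mid","neck_nut"): print(nme,[(np.round(at_z(t,d["point"],.1305)[:2],4).tolist(),round(d["confidence"],2)) for d in robot.landmark_of(nme,t)])
o=robot.get_obs();print(o["time_s"])
```

```text
60
yaw -0.01 tilt,dz [-0.0011 -0.0003] rms 0.964377426104349
yaw 0 tilt,dz [ 0.0081 -0.0006] rms 0.9627150549728611
yaw 0.01 tilt,dz [ 0.0172 -0.0008] rms 0.9607025426952305
neck_mid [([0.6855, -0.0613], 0.7)]
neck_nut [([0.6662, 0.1521], 0.58)]
42.2417
```

View pics/e2.png

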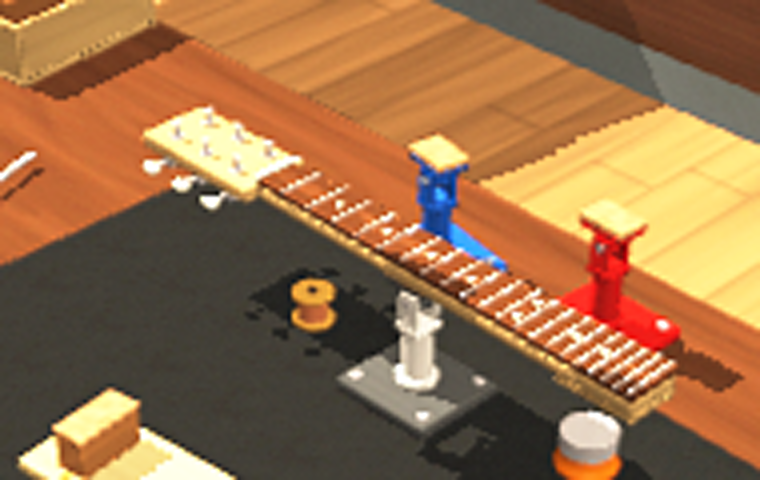

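Run:
```python
from h import *
a=robot.camera("side")["pixels"].astype(int); robot.pause(1.5); b=robot.camera("side")["pixels"].astype(int)
d=abs(a-b).max(2)[140:260,200:390]; print("changed px",(d>40).sum(), robot.get_obs()["time_s"])
if (d>40).sum()<15: robot.close_job(); print("closed")
```

```text
changed px 9 43.8417
the job is handed in; nothing more can be done
closed
```

The guitar neck is lying fretboard up on the dark-based rest and stayed put by itself after release. I handed the job in at about 44 s of the 72 s allowed.

- **Balance point:** I felt it with small lifts at 0, +40 and +32 mm from the fretboard middle, gripping at 15–20 N. The last two lifts agreed on about +30 mm toward the head, with a weight of about 7.8 N.
- **Placing:** I carried the neck level at 25 N and lowered it in 0.6 mm steps. When the saddle took the weight, the wrist's upward force read 1–2 N. It rose to 5.4 N, with about 3.5 N sideways, when I eased the grip to 4 N just before opening. So the rest briefly carried about 13 N, somewhat more than the neck's own weight.
- **Level and stability:** After release the fingers felt almost no force. A line fit in the side picture put the tilt at about 0.01 ± 0.01 rad, though its residual was about 1 px. Two pictures 1.5 s apart showed no motion (9 changed pixels). The spool, polish pot and look-alike rests look unmoved in the pictures.

**Checks that disagreed:**
- The wrist and top cameras differed by 3–4 mm on the rest's centre. I used a value weighted toward the wrist camera.
- The top camera's neck landmarks after placing were up to about 10 mm off the commanded position, but that detector had been equally far off earlier.
- The last wrist-camera look found no neck landmarks at all, so I have no close-up check of the centring across the saddle.

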